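# Point out the crack and the right suction cup for the repair clip

### The job

We are filming a short phone-repair clip: press the button on the recorder (the low box with a little camera on a neck) all the way down and let it come up again. Then point from directly above at the spot where the cracks meet on the black phone back panel, fingertips a couple of centimetres over it for a good two seconds, and after that point in the same way at the top of the wider of the two suction cups and finish there, still pointing. Touch none of the loose things lying about, leave the organiser's half-open drawer as it is, and pick nothing up.

Things in the scene. Friction and masses are not known exactly. Their poses are not given: they have to be found in the camera images.
- rec_button_top (a point): centre, 52 mm above the table, of the top face of the recorder's round white push button, 28 mm across. The recorder is a fixed grey box 150 x 80 mm, 30 mm high; the button in its small black housing stands on the box, 45 mm from the box's centre towards the robot, and the camera (on a thin neck, its top 109 mm above the table) 100 mm beyond the button in this point's +x direction, which is the long axis of the box
- rec_button (a joint): travel of the button in m: 0 up, 0.006 fully down (straight down, 5 N at the end); it springs back when let go
- crack (a point): the spot where the white crack lines meet in a star on the upper face of the panel, 6 mm above the table; z up, x along the panel's long side
- panel: black phone back panel, loose, lying flat, 150 (its x) x 72 (its y) x 6 mm; origin at the centre of its underside. The crack spot lies at x +45, y +14 mm; two small round lens rings lie at the other end, at x -56 and -34, y +20 mm. It may lie turned any way
- wide_cup_top (a point): centre of the top of the wide suction cup's knob, 32 mm above the table
- wide_cup: wide suction cup of hard blue silicone, loose, standing on its lip: lip 56 mm across, a narrow stem and a knob 24 mm across on top, 32 mm high; origin at the centre of its underside, z up
- small_cup: small suction cup, same shape and material, loose: lip 31 mm across, 18 mm high; origin at the centre of its underside. Which cup stands nearer the robot varies
- spudger: red plastic spudger lying on the board between robot and panel, 150 mm long along its x, 13 mm wide, 6 mm high; origin under its middle
- tweezers: stainless tweezers lying on the robot's left, about 123 mm long along x, 19 mm wide, 8 mm high; origin under the middle
- driver: screwdriver lying beyond the recorder, 150 mm long along its x; origin under its middle
- screw_jar: small closed clear jar, 40 mm across, 50 mm high; origin under its centre
- cleaner: white cleaner bottle, 52 mm across, 110 mm high, at the back left; origin under its centre
- organiser_drawer0_handle (a point): end of the knob, about 104 mm above the table, of the top drawer of the grey parts organiser (fixed, 160 x 160 mm, 130 mm high, three small drawers one above another) at the back; the drawer stands half open towards the robot and slides easily
Not all that is in view belongs to the job. What is shaped like the part that bears rec_button_top but pink or red is not meant.

How it is judged:
By the outcome, as a careful person would: the job done as asked, in the order asked, and still so for the second after the job is handed in, with the robot touching nothing.
It also fails if it takes over 61 s, if anything falls off the work surface, if the arm or the gripper's body presses on something with over 40 N, if the wrist force passes 120 N, or if a joint passes its speed limit or range.

### The arm

A 6-joint arm with a two-finger parallel gripper is mounted at the origin on the work surface. World frame = base frame: x ahead of the robot, y to its left, z up, the work surface at z = 0. Lengths are in mm, angles in rad, forces in N, time in s.
With the tool pointing down it reaches from about 350 to 775 mm from the base axis. Payload 7.3 kg.
Tool frame: the origin (TCP) lies at the very end of the fingers, on their centre line; the grasp point (between the pads) lies 19 mm behind it; x points along the fingers, y is the direction in which the jaws open and shut, and the axes are right-handed (so a half turn about x gives the same grasp; the last joint's range is limited). The gripper opens to 92 mm and grips with 3 to 60 N. Pads are 19 mm wide; open, the fingers measure 130 mm over their backs; the gripper's body (75 mm by 190 mm) begins 47 mm behind the grasp point.
Start: joints at [-1.454, 0.342, 1.524, -0, 1.275, -0.146], TCP at [136.41, -506.992, 192.741] pointing down, gripper open.
Joint ranges: [-2.53, 2.53], [-0.77, 2.02], [0.04, 2.7], [-1, 4.14], [0.28, 2.66], [-3.11, 3.11]. Speed limits (rad/s): [2.57, 2.57, 3.14, 3.14, 3.14, 3.14].

### API

Orientations are given as [roll, pitch, yaw] about the fixed x, y, z axes, in that order (R = Rz(yaw) Ry(pitch) Rx(roll)).
In Python, from plant import bot gives the robot as it stands.
- The arm moves only by the tool step_arm, never from a script. Its argument "targets" is a list that holds one entry, the list of rows, each a list of 4 numbers: the shift along the tool's x, y, z in m, then the turn about the tool's x in degrees. A call has exactly 5 rows; each row is the pose to reach, as a shift and turn from the pose measured when the call began, along the tool's axes at that moment; what a row does not reach only later rows make up. A row lasts 1/12 s, in which the tool goes at most 41.7 mm and 7.16 degrees, less where a joint would pass 70% of its speed; a pose out of reach is approached as far as the arm can. A call with a gripper value outside its range is refused whole. "jaw" is the closure, from 0 (fully open) to 1 (shut), set as the call begins (left out, the last holds). The fingers move at their own pace and stop on an object; the grip force is fixed at half the most. Time passes only in rows, so rows that repeat a pose let the fingers close, or fill a call up. It gives the time, the measured TCP pose, the force and the opening at its end, in the units of the state.
- bot.get_obs(): the state, without advancing time (a new reading comes with each control period).
- bot.capture(name): name is "scene" or "top"; returns a dict with "color" (400x640x3 uint8, red, green, blue), "depth" (400x640 float32, mm along the optical axis (not along the pixel's ray), 0 where there is no reading), "fov_y" (degrees; the focal length in pixels is half the picture's height over the tangent of half this angle, whatever the lens; pixels are square), "cx", "cy" (the principal point, pixels), "rvec" (rotation vector, rad) and "tvec" (3), from world to camera coordinates, as OpenCV has them. Camera axes: x right, y down, z forward; pixel columns grow to the right and rows downward; lengths in mm; the calibration is good to about 2 mm. A picture is of the moment at which its call begins.
- bot.close_job(): hands the job in, once; it reports no verdict.
The state is a dict: "time": time; "joint_positions": joint angles; "dq": joint speeds; "tau": joint torques, N m; "tool_pos": TCP position; "tcp_rot": TCP orientation; "contact_force": force on the tool from outside, world axes, zero at the start; "moment": the same for the moment, N m; "grip_width": finger opening in mm.
Only numpy, scipy, OpenCV 4.12 (cv2) and the standard library are available. Lean on these libraries where they do the work, as an engineer would, in place of code of your own. Each camera call takes 0.05 s, during which the arm holds its last target. There are 200 camera calls.

## Working session

There is one attempt and no reset: what is moved stays moved. The work goes in short steps, Python scripts to look and compute and a tool call to move; the robot and the scene stay as the last step left them, time stands still between calls to the robot, and variables do not carry over. Pictures are saved under pics/ and viewed, about 8 in all and at most 12, crops included, and the job is handed in when it is done.

Besides the shell and the picture viewer there is one more tool, called as name([rows], argument=value, ...), one row to a line, values as JSON. step_arm: Moves the arm, as the interface text tells. Its arguments: {"type":"object","properties":{"targets":{"type":"array","items":{"type":"array","items":{"type":"array","items":{"type":"number"}}}},"jaw":{"type":"number"}},"required":["targets"]}

```bash
mkdir -p pics
cat > h.py <<'E'
import numpy as np, cv2
from plant import bot
def cam(n):
    c=bot.capture(n); c['f']=c['color'].shape[0]/2/np.tan(np.radians(c['fov_y'])/2)
    c['R']=cv2.Rodrigues(np.array(c['rvec'],float))[0]; c['t']=np.array(c['tvec'],float).ravel(); return c
def ray(c,u,v,z):
    d=c['R'].T@np.array([(u-c['cx'])/c['f'],(v-c['cy'])/c['f'],1]); o=-c['R'].T@c['t']
    return o+d*(z-o[2])/d[2]
def proj(c,p):
    q=c['R']@np.array(p,float)+c['t']; return c['f']*q[:2]/q[2]+[c['cx'],c['cy']]
def save(n,im,s=1): cv2.imwrite('pics/'+n,cv2.resize(im[...,::-1],None,fx=s,fy=s,interpolation=cv2.INTER_CUBIC))
E
python3 - <<'E'
from h import *
for n in('scene','top'):
    c=cam(n); save(n+'0.png',c['color'],1.25); np.save(n+'0.npy',c,allow_pickle=True); print(n,c['f'],c['cx'],c['cy'],-c['R'].T@c['t'],c['R'][2])
print(bot.get_obs())
E
```

```text
scene 417.1878417175724 321.9230917665584 197.46220211608212 [1394.64831543  211.01988435 1106.23459063] [-0.63248433 -0.14892374 -0.76012189]
top 371.90969418448486 317.6962525770276 201.10388784597262 [ 486.2592279    13.84626656 1080.87330222] [ 0.05688767  0.02348559 -0.99810431]
{'time': 0.1, 'joint_positions': array([-1.45398024e+00,  3.42691200e-01,  1.52489500e+00,  8.54719296e-07,
        1.27537911e+00, -1.45975512e-01]), 'dq': array([-4.35016704e-04, -1.56802443e-03, -2.97916385e-03,  6.79950685e-05,
        2.42223949e-03, -1.43160611e-03]), 'tau': array([ 2.36528424e-03, -4.32004130e+01, -2.44694477e+01,  7.19445013e-02,
        5.26163634e-02, -5.50047832e-05]), 'tool_pos': array([ 136.37128549, -506.57480283,  192.10392646]), 'tcp_rot': array([-1.71736729,  1.56942367,  1.68701672]), 'contact_force': array([-0.98507479, -0.03532601, -0.15759052]), 'moment': array([-0.04698544,  0.03656613,  0.0070773 ]), 'grip_width': 91.80618549250589}
```

View pics/top0.png

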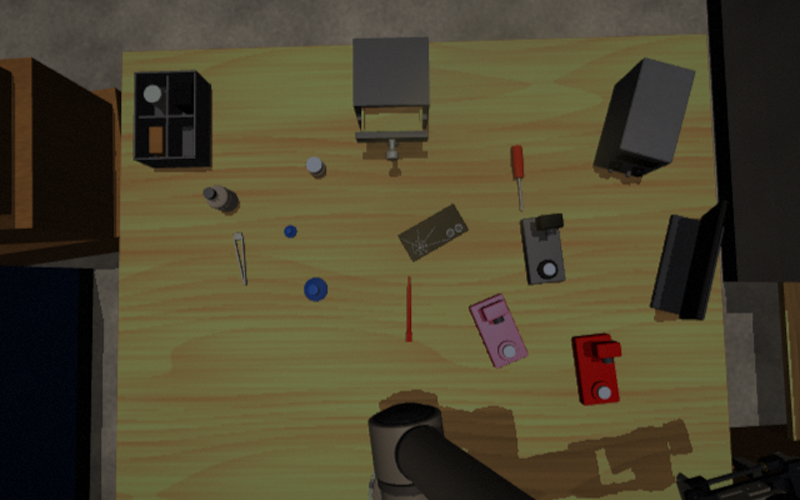

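View pics/scene0.png

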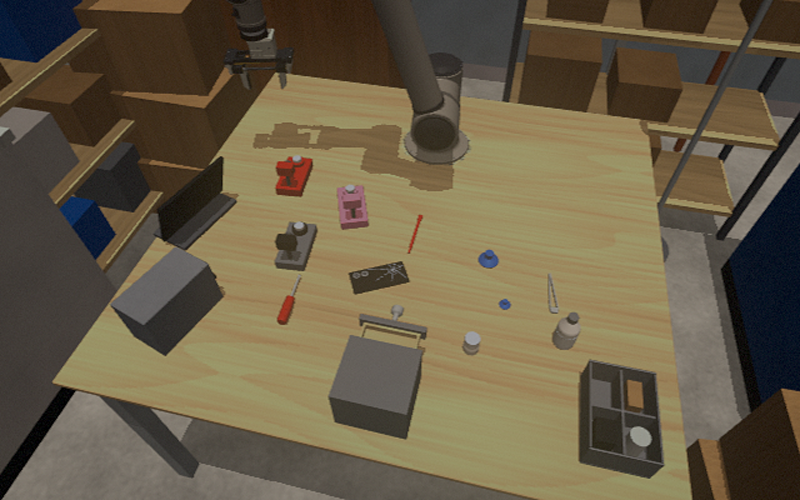

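The top picture (800 px wide) shows these candidates:
- **Button:** the grey recorder's button is at (547,269). The pink box at (508,351) and the red one at (604,393) are decoys.
- **Crack star:** about (419,244), with the lens rings at the other end, about (455,230).
- **Cups:** the wide one is at (316,289), the small one at (290,231).

I choose the grey recorder, the star and the near cup, then measure them and check in one crop.

Run:
```python
from h import *
T=np.load('top0.npy',allow_pickle=True).item(); S=np.load('scene0.npy',allow_pickle=True).item()
def blobs(c,m,u,v,r):
    k=np.zeros(m.shape,np.uint8); k[v-r:v+r,u-r:u+r]=1
    n,_,st,ce=cv2.connectedComponentsWithStats((m&(k>0)).astype(np.uint8)); i=1+np.argmax(st[1:,4]); return ce[i],st[i]
for nm,c,b,w,p in(('top',T,(437,215),(252,231),(346,186)),('scene',S,(239,182),(390,205),(303,221))):
    im=c['color'].astype(int); hsv=cv2.cvtColor(c['color'],cv2.COLOR_RGB2HSV)
    ce,st=blobs(c,(hsv[...,2]>125)&(hsv[...,1]<60),*b,9); print(nm,'button',ce,st,ray(c,*ce,52))
    ce,st=blobs(c,(hsv[...,0]>100)&(hsv[...,0]<130)&(hsv[...,1]>120),*w,16); print('widecup',ce,st,ray(c,*ce,10))
    # panel dark
    q=(hsv[...,2]<75); k=np.zeros(q.shape,np.uint8); r=34;k[p[1]-r:p[1]+r,p[0]-r:p[0]+r]=1
    q=cv2.morphologyEx((q&(k>0)).astype(np.uint8),cv2.MORPH_CLOSE,np.ones((5,5)))
    n,_,st,ce=cv2.connectedComponentsWithStats(q); i=1+np.argmax(st[1:,4]); print('panel',ce[i],st[i],ray(c,*ce[i],6))
    rc=cv2.minAreaRect(np.argwhere(_==i)[:,::-1].astype(np.float32)); B=cv2.boxPoints(rc); print([np.round(ray(c,*x,6)[:2]) for x in B])
a=T['color'][150:300,225:465]; b=S['color'][130:270,190:430]
z=lambda x:cv2.resize(x,None,fx=2.2,fy=2.2)
cr=lambda c,u,v:cv2.resize(c['color'][v-22:v+22,u-30:u+30],(390,286),interpolation=cv2.INTER_CUBIC)
g=np.vstack([np.hstack([cr(T,437,208),cr(T,346,186)]),np.hstack([cr(T,248,215),cr(S,303,221)])])
save('crop1.png',np.clip(g.astype(float)*1.7,0,255).astype(np.uint8))
```

```text
top button [441. 215.] [441 215   1   1   1] [ 499.86462303 -299.54120346   52.        ]
widecup [252.23921569 231.10196078] [244 223  18  18 255] [464.47804768 229.4908352   10.        ]
panel [346.10928962 185.83840749] [ 318  163   57   46 1281] [590.13909705 -44.0157287    6.        ]
[array([586.,  39.]), array([658., -93.]), array([ 594., -127.]), array([522.,   4.])]
scene button [238.77777778 179.77777778] [235 177   8   6  36] [ 503.62137789 -293.38818976   52.        ]
widecup [390.35416667 209.        ] [384 203  14  11  96] [480.5609315  232.93434715  10.        ]
panel [302.53745072 221.80814717] [279 209  48  26 761] [596.65083739 -43.00813094   6.        ]
[array([ 600., -124.]), array([525.,   9.]), array([593.,  37.]), array([663., -91.])]
```

View pics/crop1.png

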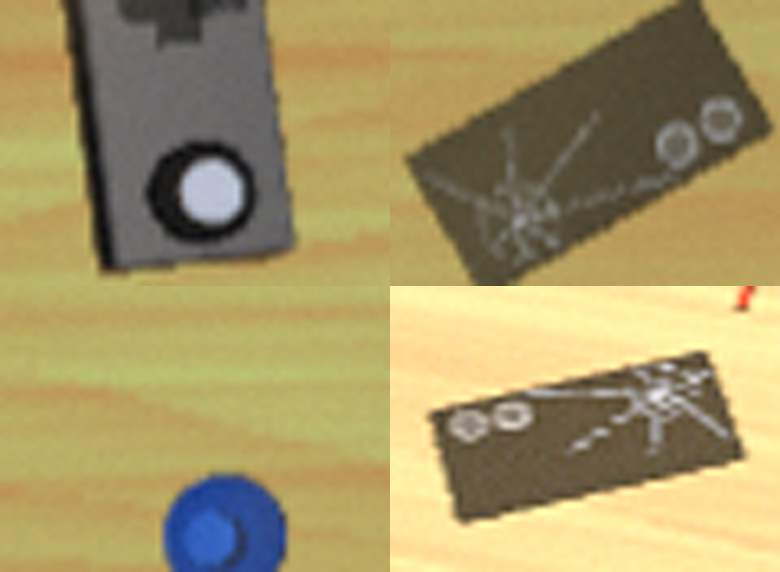

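The crop confirms the choices: the white button on the grey box, the star at the panel's left end away from the lens rings, and the lighter knob on the wide cup. Now I'll compute the positions and the shifts in the tool frame.

```bash
cat >> h.py <<'E'
from scipy.spatial.transform import Rotation as Rn
def rel(p,o=None):
    o=o or bot.get_obs(); R=Rn.from_euler('xyz',o['tcp_rot']).as_matrix(); return R.T@(np.array(p)-o['tool_pos'])
E
python3 - <<'E'
from h import *
T=np.load('top0.npy',allow_pickle=True).item(); S=np.load('scene0.npy',allow_pickle=True).item()
def tri(a,b):
    A=[];y=[]
    for c,p in((T,a),(S,b)):
        o=-c['R'].T@c['t'];d=c['R'].T@np.array([(p[0]-c['cx'])/c['f'],(p[1]-c['cy'])/c['f'],1]);d/=np.linalg.norm(d)
        M=np.eye(3)-np.outer(d,d);A.append(M);y.append(M@o)
    return np.linalg.solve(sum(A),sum(y))
for n,a,b,z in(('btn',(439.2,214.8),(238.8,181.5),52),('crack',(336.8,196.8),(313.8,215.7),6),('knob',(250,232),(390.4,201.5),32),('handle',(314,126),(318,248),104)):
    print(n,ray(T,*a,z)[:2],ray(S,*b,z)[:2],tri(a,b), [float(np.round(c['depth'][int(p[1]),int(p[0])],1)) for c,p in((T,a),(S,b))])
# box direction from top: camera & box edges
for p in((420,186),(449,183),(425,227),(452,225)): print(ray(T,*p,30)[:2])
# table height check via depth
for c,p in((T,(300,260)),(T,(200,300)),(S,(330,190)),(S,(440,250))):
    d=c['depth'][p[1],p[0]]; q=d*np.array([(p[0]-c['cx'])/c['f'],(p[1]-c['cy'])/c['f'],1]); print('table',c['R'].T@(q-c['t']))
o=bot.get_obs();print(Rn.from_euler('xyz',o['tcp_rot']).as_matrix().round(3))
E
```

```text
btn [ 500.50763778 -294.66206765] [ 511.24440213 -290.46195275] [ 500.50033403 -297.53801332   39.22756214] [1021.7999877929688, 1438.5999755859375]
crack [558.87420175 -16.386325  ] [563.4258642  -12.84502734] [ 5.59022689e+02 -1.53291974e+01 -1.22226766e-01] [1075.699951171875, 1394.699951171875]
knob [462.51223964 231.43721816] [466.56993823 228.67567232] [462.82136747 230.41871677  28.45927809] [1049.9000244140625, 1402.699951171875]
handle [742.39713319  42.89430589] [748.69867222  46.82712234] [744.09600466  44.35349312  96.48150853] [975.2999877929688, 1180.4000244140625]
[ 582.93776185 -250.5870474 ]
[ 589.68437639 -331.94642688]
[ 467.45023112 -260.54126183]
[ 471.63510067 -335.70628988]
table [378.43070513  93.67566235  -0.59209695]
table [267.96535408 385.80600352  -2.44917834]
table [439.39620958  15.42357667   6.35575378]
table [602.10392163 405.75987656  -0.74922716]
[[-0.     0.26  -0.966]
 [ 0.001 -0.966 -0.26 ]
 [-1.    -0.001 -0.   ]]
```

Run:
```python
from h import *
T=np.load('top0.npy',allow_pickle=True).item()
b=np.array([502,-295.])
for n,p in(('pinkL',(383,249)),('pinkR',(404,244)),('pinkR2',(405,256)),('pinkL2',(385,258)),('redL',(474,275)),('redR',(497,275)),('redT',(474,284)),('own L',(429,175)),('ownR',(450,171)),('own2',(430,185))):
    q=ray(T,*p,105)[:2]-b; print(n,q.round(),np.hypot(*q).round(),np.degrees(np.arctan2(q[1],q[0])).round())
print(rel([502,-295,130]))
```

```text
pinkL [-88. 164.] 187.0 118.0
pinkR [-76. 110.] 134.0 125.0
pinkR2 [-107.  108.] 152.0 135.0
pinkL2 [-112.  160.] 195.0 125.0
redL [-159.  -67.] 172.0 -157.0
redR [-160. -125.] 203.0 -142.0
redT [-182.  -66.] 193.0 -160.0
own L [102.  39.] 110.0 21.0
ownR [112. -16.] 113.0 -8.0
own2 [76. 37.] 85.0 26.0
[  62.33413031 -109.24469573 -408.02598495]
```

step_arm([
  [[0,-0.007,-0.027,0],[0,-0.017,-0.065,0],[0,-0.027,-0.1,0],[0,-0.037,-0.14,0],[0,-0.048,-0.18,0]],
], jaw=1)

```text
time: 0.52
tool_pos: [298.8, -412.3, 191.9]
tcp_rot: [-1.608, 1.569, 1.795]
contact_force: [0.7, -1.0, 0.4]
grip_width: 63.0
```

step_arm([
  [[0,-0.01,-0.038,0],[0,-0.02,-0.076,0],[0,-0.03,-0.114,0],[0,-0.04,-0.15,0],[0,-0.05,-0.185,0]],
])

```text
time: 0.93
tool_pos: [466.0, -314.6, 191.7]
tcp_rot: [-1.456, 1.568, 1.947]
contact_force: [-0.1, -0.9, 0.2]
grip_width: 29.9
```

Run:
```python
from h import *
o=bot.get_obs();print(o['time'],o['tool_pos'],o['contact_force'],o['grip_width'],rel([502,-295,110]),Rn.from_euler('xyz',o['tcp_rot']).as_matrix().round(3))
```

```text
0.9333 [ 465.97557069 -314.59918111  191.66938555] [-0.11532393 -0.93345221  0.18119026] 29.880945809003858 [ 81.68183774  -9.38778347 -39.89640144] [[-0.001  0.259 -0.966]
 [ 0.002 -0.966 -0.259]
 [-1.    -0.003  0.   ]]
```

step_arm([
  [[0,-0.005,-0.02,0],[0.02,-0.009,-0.04,0],[0.055,-0.009,-0.04,0],[0.09,-0.009,-0.04,0],[0.105,-0.009,-0.04,0]],
])

```text
time: 1.35
tool_pos: [500.2, -293.0, 81.8]
tcp_rot: [-1.045, 1.561, 2.36]
contact_force: [0.1, -0.0, -0.8]
grip_width: 0.9
```

step_arm([
  [[0.01,0,0,0],[0.01,0,0,0],[0.01,0,0,0],[0.01,0,0,0],[0.01,0,0,0]],
])

```text
time: 1.77
tool_pos: [500.9, -293.6, 73.1]
tcp_rot: [-1.086, 1.564, 2.319]
contact_force: [0.1, -0.0, 0.7]
grip_width: 0.1
```

Run:
```python
from h import *
o=bot.get_obs();print(o['time'],o['tool_pos'],o['contact_force'],o['grip_width'])
ims=[]
for n in('scene','top'):
    c=cam(n); b=np.array([502,-295,52]); u,v=proj(c,b).astype(int); im=c['color'].copy()
    g=im[v-30:v+30,u-38:u+38]; k=5.2
    g=np.clip(cv2.resize(g,(395,312),interpolation=cv2.INTER_CUBIC)*1.5,0,255).astype(np.uint8)
    for p,col in((o['tool_pos'],(255,0,0)),((502,-295,52),(0,255,0))):
        q=(proj(c,p)-[u-38,v-30]+.5)*k; cv2.circle(g,tuple(int(x) for x in q),4,col,1)
    ims.append(g)
save('btn.png',np.hstack(ims))
```

```text
1.7667 [ 500.8566035  -293.56418137   73.13718529] [ 0.14825355 -0.00530336  0.67529714] 0.06208507287511428
```

View pics/btn.png

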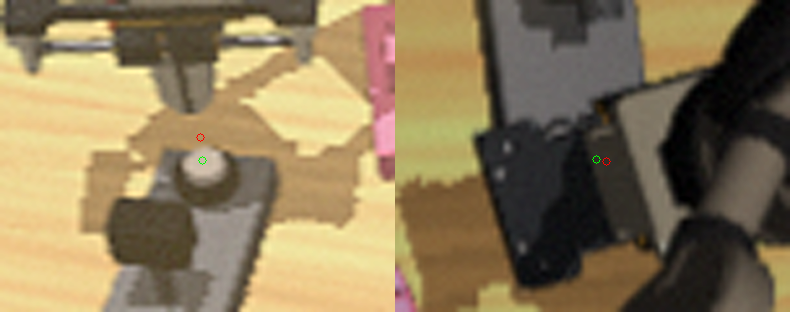

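The crop shows the button under the fingers, with its prediction matching. In the scene view, though, the visible fingertip at (190,112) sits well above the projected TCP at (200,137). I'll check that against depth.

Run:
```python
from h import *
c=cam('scene'); o=bot.get_obs(); print(o['tool_pos'],o['joint_positions'],o['dq'].round(3))
u0,v0=(proj(c,[502,-295,52]).astype(int)-[38,30])
def P(u,v):
    d=c['depth'][v,u]; q=d*np.array([(u-c['cx'])/c['f'],(v-c['cy'])/c['f'],1]); return (c['R'].T@(q-c['t'])).round(1)
for n,x,y in(('tip',190,104),('tip up',185,80),('tipR',200,95),('button',207,165),('housing',205,190),('box',225,230),('boxR',258,190),('table',320,150),('camtop',150,205)):
    print(n,P(u0+int(x/5.2),v0+int(y/5.2)))
print(c['depth'][v0+15:v0+34,u0+32:u0+44].astype(int))
```

```text
[ 500.59872753 -293.32946789   72.81388782] [-6.62810225e-01  5.61721919e-01  1.52081918e+00  1.34277743e-03
  1.06678537e+00  6.44161069e-01] [-0.001  0.003  0.004  0.001 -0.002  0.001]
tip [ 510.6 -290.7  112.6]
tip up [ 513.9 -288.3  139.8]
tipR [ 511.2 -281.4  124.7]
button [ 506.  -291.4   53.9]
housing [ 517.4 -289.2   41.1]
box [ 541.  -267.6   31. ]
boxR [ 504.4 -258.4   34.7]
table [ 4.282e+02 -2.443e+02 -3.000e-01]
camtop [ 593.6 -287.2  109. ]
[[1372 1363 1373 1366 1373 1366 1366 1366 1371 1562 1562 1559]
 [1369 1369 1371 1372 1372 1373 1371 1376 1373 1561 1561 1553]
 [1373 1374 1378 1378 1381 1375 1377 1375 1375 1559 1556 1560]
 [   0 1380 1376 1382 1377 1382 1378 1383 1379 1554 1554 1553]
 [1389 1380 1383 1381 1388 1383 1383 1385 1388 1553 1548 1547]
 [1383 1390 1384 1390 1389 1387 1388 1392 1545 1541 1553 1547]
 [1552 1546 1395 1387 1396 1390 1546 1540 1547 1551 1542 1544]
 [1538 1543 1546 1546 1542 1542 1543 1541 1544 1538 1542 1538]
 [1538 1535 1532 1537 1537 1535 1541 1539 1539 1537 1536 1539]
 [1532 1537 1536 1535 1533 1535 1530 1539 1533 1534 1528 1533]
 [1532 1532 1531 1528 1531 1526 1531 1528 1533 1537 1527 1531]
 [1529 1531 1528 1524 1531 1523 1527 1524 1527 1530 1525 1524]
 [1521 1526 1522 1524 1520 1520 1524 1524 1527 1524 1522 1529]
 [1515 1522 1523 1516 1523 1524 1447 1450 1528 1519 1525 1519]
 [1473 1480 1480 1475 1446 1448 1444 1450 1446 1447 1466 1456]
 [1472 1474 1477 1447 1442 1450 1444 1442 1442 1450 1444 1453]
 [1473 1473 1456 1439 1445 1439 1445 1436 1440 1440 1442 1457]
 [1470 1455 1450 1441 1438 1438 1441 1437 1429 1437 1446 1455]
 [1466 1449 1446 1437 1435 1434 1435 1435 1431 1436 1447 1449]]
```

Run:
```python
from h import *
S=np.load('scene0.npy',allow_pickle=True).item(); c=cam('scene'); o=bot.get_obs()
def cloud(c):
    v,u=np.mgrid[:400,:640]; d=c['depth']; q=np.dstack([(u-c['cx'])/c['f']*d,(v-c['cy'])/c['f']*d,d])-c['t']
    return q@c['R'], d>0
for c,p,R in((S,[136.4,-506.6,192.1],np.array([[0,.26,-.966],[0,-.966,-.26],[-1,0,0]])),(c,o['tool_pos'],Rn.from_euler('xyz',o['tcp_rot']).as_matrix())):
    X,ok=cloud(c); L=(X-p)@R; m=ok&(abs(L[...,1])<80)&(abs(L[...,2])<45)&(L[...,0]<60)&(L[...,0]>-140)&(X[...,2]>65)
    print(proj(c,p))
    for a in range(-130,50,10):
        s=L[m&(L[...,0]>=a)&(L[...,0]<a+10)]
        if len(s): print(a,len(s),s[:,1].min().round(),s[:,1].max().round(),np.median(s[:,2]).round(), 'central',(abs(s[:,1])<20).sum())
g=S['color'][30:80,165:245]; g=cv2.resize(g,(640,400),interpolation=cv2.INTER_CUBIC)
q=(proj(S,[136.4,-506.6,192.1])-[165,30]+.5)*8; cv2.circle(g,tuple(int(x) for x in q),5,(255,0,0),2); save('grip0.png',np.clip(g*1.6,0,255).astype(np.uint8))
```

```text
[214.36822516  77.21644049]
-130 99 -77.0 80.0 -25.0 central 8
-120 107 -80.0 79.0 -33.0 central 19
-110 35 -78.0 80.0 -36.0 central 2
-100 5 48.0 57.0 -14.0 central 0
-90 23 -65.0 66.0 -10.0 central 0
-80 31 -63.0 64.0 -11.0 central 0
-70 31 -64.0 64.0 -10.0 central 0
-60 32 -63.0 64.0 -10.0 central 0
-50 21 -61.0 61.0 -10.0 central 0
-40 12 -52.0 51.0 -5.0 central 0
[238.22509548 175.01447054]
-130 106 -80.0 65.0 -28.0 central 54
-120 144 -79.0 78.0 -31.0 central 37
-110 31 -80.0 80.0 -36.0 central 16
-100 2 -29.0 -29.0 -4.0 central 0
-90 4 -14.0 8.0 -14.0 central 4
-80 22 -16.0 20.0 -12.0 central 21
-70 26 -17.0 18.0 -11.0 central 26
-60 27 -16.0 18.0 -12.0 central 27
-50 17 -14.0 12.0 -11.0 central 17
-40 7 -7.0 10.0 -9.0 central 7
```

View pics/grip0.png

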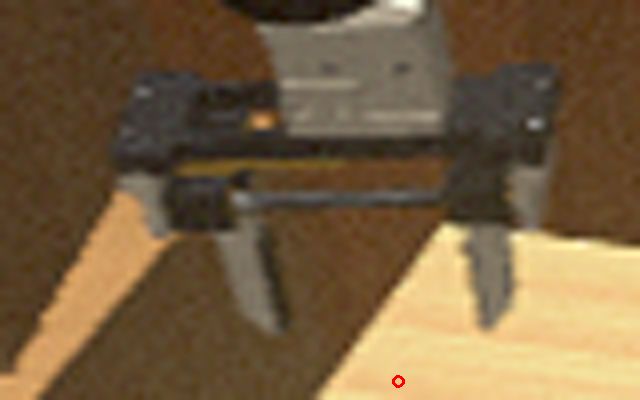

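The depth agrees in both poses: the visible fingertips end about 33 mm short of the reported TCP, while the sideways offset is about zero. So real tip height is about the reported z + 33 mm, and touching the button will test this. I'll descend guarded.

step_arm([
  [[0.015,0,-0.002,0],[0.03,0,-0.002,0],[0.04,0,-0.002,0],[0.044,0,-0.002,0],[0.044,0,-0.002,0]],
])

```text
time: 2.38
tool_pos: [501.6, -292.1, 27.7]
tcp_rot: [-1.04, 1.561, 2.364]
contact_force: [0.0, 0.2, -0.3]
grip_width: 0.4
```

step_arm([
  [[0.001,0,0,0],[0.002,0,0,0],[0.003,0,0,0],[0.004,0,0,0],[0.005,0,0,0]],
])

```text
time: 2.8
tool_pos: [501.7, -292.2, 23.0]
tcp_rot: [-1.047, 1.561, 2.358]
contact_force: [-1.0, -0.2, -0.3]
grip_width: 0.6
```

step_arm([
  [[0.001,0,0,0],[0.002,0,0,0],[0.003,0,0,0],[0.004,0,0,0],[0.004,0,0,0]],
])

```text
time: 3.22
tool_pos: [501.6, -292.0, 18.8]
tcp_rot: [-1.043, 1.561, 2.362]
contact_force: [-0.9, 0.0, -0.5]
grip_width: 0.7
```

step_arm([
  [[0.001,0,0,0],[0.002,0,0,0],[0.003,0,0,0],[0.003,0,0,0],[0.003,0,0,0]],
])

```text
time: 3.63
tool_pos: [501.7, -292.1, 15.9]
tcp_rot: [-1.048, 1.561, 2.357]
contact_force: [-0.1, -0.4, 2.8]
grip_width: 0.6
```

step_arm([
  [[0.001,0,0,0],[0.002,0,0,0],[0.002,0,0,0],[0.002,0,0,0],[0.002,0,0,0]],
])

```text
time: 4.05
tool_pos: [501.7, -292.2, 14.0]
tcp_rot: [-1.051, 1.561, 2.353]
contact_force: [-0.8, -0.1, 3.9]
grip_width: 0.2
```

step_arm([
  [[0.001,0,0,0],[0.002,0,0,0],[0.002,0,0,0],[0.002,0,0,0],[0.002,0,0,0]],
])

```text
time: 4.47
tool_pos: [501.7, -292.1, 12.3]
tcp_rot: [-1.052, 1.562, 2.353]
contact_force: [-1.1, 0.3, 6.4]
grip_width: 0.4
```

step_arm([
  [[0.001,0,0,0],[0.0015,0,0,0],[0.0015,0,0,0],[0.0015,0,0,0],[0.0015,0,0,0]],
])

```text
time: 4.88
tool_pos: [501.8, -292.2, 12.1]
tcp_rot: [-1.055, 1.562, 2.349]
contact_force: [-4.1, 3.2, 15.0]
grip_width: 0.5
```

Hard stop at reported z 12.2 and 15 N: the button is fully down, and the tip offset comes out at about +33.9 mm. Now I'll lift.

step_arm([
  [[-0.006,0,0,0],[-0.02,0,0,0],[-0.05,0,0,0],[-0.085,0,0,0],[-0.12,0,0,0]],
])

```text
time: 5.3
tool_pos: [501.8, -292.4, 132.3]
tcp_rot: [-1.023, 1.56, 2.382]
contact_force: [0.2, 0.4, 0.8]
grip_width: 0.6
```

Run:
```python
from h import *
o=bot.get_obs();print(o['time'],o['tool_pos'],o['contact_force'],rel([560,-15,o['tool_pos'][2]]),Rn.from_euler('xyz',o['tcp_rot']).as_matrix().round(3))
c=cam('scene')
v,u=np.mgrid[:400,:640]; d=c['depth']; X=(np.dstack([(u-c['cx'])/c['f']*d,(v-c['cy'])/c['f']*d,d])-c['t'])@c['R']
m=(np.hypot(X[...,0]-506,X[...,1]+291)<9)&(X[...,2]<70)&(d>0); print('button z',np.median(X[m][:,2]),m.sum())
```

```text
5.3 [ 501.84820503 -292.42566372  132.30860976] [0.21666183 0.37266292 0.78491386] [   1.646421   -252.73199111 -128.33729044] [[-0.008  0.26  -0.966]
 [ 0.008 -0.966 -0.26 ]
 [-1.    -0.009  0.006]]
button z 48.95517396887445 24
```

step_arm([
  [[0,-0.027,-0.014,0],[0,-0.06,-0.03,0],[0,-0.093,-0.047,0],[0,-0.126,-0.064,0],[0,-0.159,-0.081,0]],
])

```text
time: 5.77
tool_pos: [542.0, -118.8, 139.9]
tcp_rot: [2.764, 1.569, -0.114]
contact_force: [1.4, 0.2, 0.1]
grip_width: 0.7
```

step_arm([
  [[0,-0.033,-0.017,0],[0,-0.063,-0.032,0],[0,-0.085,-0.043,0],[0,-0.094,-0.047,0],[0,-0.094,-0.047,0]],
])

```text
time: 6.18
tool_pos: [563.0, -13.8, 139.3]
tcp_rot: [2.988, 1.569, 0.112]
contact_force: [-0.3, -0.6, 0.2]
grip_width: 0.6
```

Run:
```python
from h import *
o=bot.get_obs();print(o['time'],o['tool_pos'],rel([560,-15,0]),Rn.from_euler('xyz',o['tcp_rot']).as_matrix().round(3))
```

```text
6.1833 [562.96515063 -13.76031088 139.31573776] [139.31154194   0.3886288    3.36852874] [[ 0.001  0.263 -0.965]
 [ 0.    -0.965 -0.263]
 [-1.     0.    -0.001]]
```

step_arm([
  [[0.025,0,0.003,0],[0.055,0,0.003,0],[0.085,0,0.003,0],[0.105,0,0.003,0],[0.115,0,0.003,0]],
])

```text
time: 6.6
tool_pos: [558.1, -16.0, 21.2]
tcp_rot: [-0.385, 1.567, 3.021]
contact_force: [-0.3, -0.8, -0.2]
grip_width: 0.3
```

step_arm([
  [[0.003,0,0,0],[0.006,0,0,0],[0.006,0,0,0],[0.006,0,0,0],[0.006,0,0,0]],
])

```text
time: 7.02
tool_pos: [559.0, -16.3, 16.4]
tcp_rot: [-0.266, 1.57, 3.14]
contact_force: [-0.0, -0.2, 0.2]
grip_width: 0.2
```

Run:
```python
from h import *
o=bot.get_obs();print(o['time'],o['tool_pos'],o['contact_force'])
tip=o['tool_pos']+[0,0,33.9]
ims=[]
for n in('scene','top'):
    c=cam(n); u,v=proj(c,[560,-15,6]).astype(int); k=5.2
    g=c['color'][v-30:v+30,u-38:u+38]
    g=np.clip(cv2.resize(g,(395,312),interpolation=cv2.INTER_CUBIC)*1.5,0,255).astype(np.uint8)
    for p,col in((tip,(255,0,0)),((560,-15,6),(0,255,0)),((tip[0],tip[1],6),(255,0,255))):
        q=(proj(c,p)-[u-38,v-30]+.5)*k; cv2.circle(g,tuple(int(x) for x in q),4,col,1)
    ims.append(g)
save('crk.png',np.hstack(ims))
```

```text
7.0167 [559.0034402  -16.30201375  16.430016  ] [-0.04622523 -0.18652752  0.19230318]
```

View pics/crk.png

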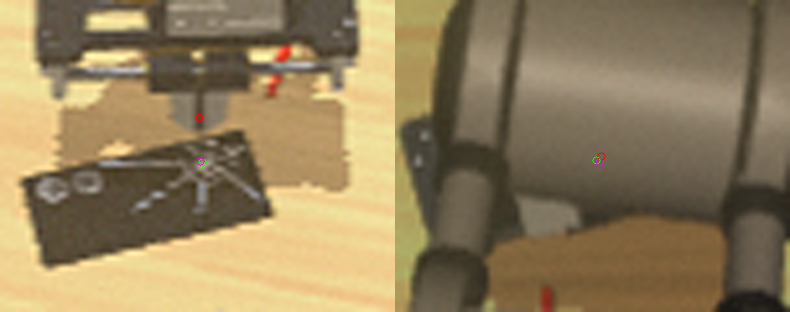

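The tip hangs straight over the star: seen at (205,165), predicted (201,162), so about 3 mm off. I'll correct by (+2,+2) mm and lower to 2 cm above the panel.

step_arm([
  [[0.006,-0.001,-0.002,0],[0.012,-0.001,-0.002,0],[0.018,-0.001,-0.002,0],[0.022,-0.001,-0.002,0],[0.023,-0.001,-0.002,0]],
])

```text
time: 7.53
tool_pos: [559.5, -14.5, -8.1]
tcp_rot: [-0.382, 1.567, 3.024]
contact_force: [0.1, 0.1, 0.3]
grip_width: 0.5
```

step_arm([
  [[0.001,0,0,0],[0.001,0,0,0],[0.001,0,0,0],[0.001,0,0,0],[0.001,0,0,0]],
])

```text
time: 7.95
tool_pos: [559.7, -14.5, -8.9]
tcp_rot: [-0.382, 1.567, 3.024]
contact_force: [-0.2, -0.4, 0.3]
grip_width: 0.4
```

step_arm([
  [[0,0,0,0],[0,0,0,0],[0,0,0,0],[0,0,0,0],[0,0,0,0]],
])

```text
time: 8.37
tool_pos: [559.7, -14.5, -8.8]
tcp_rot: [-0.373, 1.567, 3.033]
contact_force: [-0.5, 0.2, -0.4]
grip_width: 0.7
```

step_arm([
  [[0,0,0,0],[0,0,0,0],[0,0,0,0],[0,0,0,0],[0,0,0,0]],
])

```text
time: 8.78
tool_pos: [559.7, -14.5, -8.9]
tcp_rot: [-0.37, 1.567, 3.036]
contact_force: [1.4, -0.3, 0.7]
grip_width: 0.5
```

step_arm([
  [[0,0,0,0],[0,0,0,0],[0,0,0,0],[0,0,0,0],[0,0,0,0]],
])

```text
time: 9.2
tool_pos: [559.7, -14.5, -8.8]
tcp_rot: [-0.367, 1.567, 3.04]
contact_force: [0.4, -0.1, 0.6]
grip_width: 0.5
```

step_arm([
  [[0,0,0,0],[0,0,0,0],[0,0,0,0],[0,0,0,0],[0,0,0,0]],
])

```text
time: 9.62
tool_pos: [559.7, -14.5, -8.9]
tcp_rot: [-0.371, 1.567, 3.035]
contact_force: [-0.1, 0.1, 0.7]
grip_width: 0.8
```

step_arm([
  [[0,0,0,0],[0,0,0,0],[0,0,0,0],[0,0,0,0],[0,0,0,0]],
])

```text
time: 10.03
tool_pos: [559.7, -14.5, -8.9]
tcp_rot: [-0.373, 1.567, 3.033]
contact_force: [0.9, 0.3, 0.7]
grip_width: 0.5
```

step_arm([
  [[0,0,0,0],[0,0,0,0],[0,0,0,0],[0,0,0,0],[0,0,0,0]],
])

```text
time: 10.45
tool_pos: [559.7, -14.5, -8.9]
tcp_rot: [-0.378, 1.567, 3.028]
contact_force: [0.8, -0.4, 0.1]
grip_width: 0.9
```

step_arm([
  [[0,0,0,0],[0,0,0,0],[0,0,0,0],[0,0,0,0],[0,0,0,0]],
])

```text
time: 10.87
tool_pos: [559.7, -14.5, -8.9]
tcp_rot: [-0.376, 1.567, 3.03]
contact_force: [0.3, 0.2, 0.6]
grip_width: 0.7
```

Run:
```python
from h import *
o=bot.get_obs();print(o['time'],o['tool_pos'],o['contact_force'],rel([464,230,90]),Rn.from_euler('xyz',o['tcp_rot']).as_matrix().round(3))
```

```text
10.8667 [559.70218062 -14.46843703  -8.86840911] [0.30505838 0.15692116 0.64909428] [ -98.44296878 -261.11592994   28.74264135] [[-0.003  0.262 -0.965]
 [ 0.    -0.965 -0.262]
 [-1.    -0.001  0.003]]
```

Held over the crack for more than 3 s with the tip about 19 mm above the panel. Now up and over to the wide cup.

step_arm([
  [[-0.02,0,0,0],[-0.05,0,0,0],[-0.08,0,0,0],[-0.095,-0.02,0.002,0],[-0.1,-0.05,0.005,0]],
])

```text
time: 11.28
tool_pos: [544.8, 30.9, 94.4]
tcp_rot: [2.673, 1.567, -0.207]
contact_force: [0.2, 0.4, -1.1]
grip_width: 0.0
```

step_arm([
  [[0,-0.036,0.004,0],[0,-0.072,0.008,0],[0,-0.108,0.012,0],[0,-0.14,0.016,0],[0,-0.17,0.019,0]],
])

```text
time: 11.7
tool_pos: [481.4, 191.9, 94.3]
tcp_rot: [2.714, 1.567, -0.166]
contact_force: [1.0, -0.3, -0.1]
grip_width: 0.5
```

Run:
```python
from h import *
o=bot.get_obs();print(o['time'],o['tool_pos'],o['contact_force'],rel([464,230,50]))
```

```text
11.7 [481.39419415 191.86017088  94.30440822] [ 0.99320826 -0.30822704 -0.09746221] [ 44.22367179 -41.40600409   7.06362667]
```

step_arm([
  [[0,-0.02,0.003,0],[0,-0.035,0.006,0],[0.01,-0.041,0.007,0],[0.03,-0.041,0.007,0],[0.044,-0.041,0.007,0]],
])

```text
time: 12.12
tool_pos: [463.8, 229.6, 48.8]
tcp_rot: [2.63, 1.567, -0.249]
contact_force: [-0.3, -0.5, -0.1]
grip_width: 0.5
```

step_arm([
  [[0,0,0,0],[0,0,0,0],[0,0,0,0],[0,0,0,0],[0,0,0,0]],
])

```text
time: 12.53
tool_pos: [464.6, 229.6, 49.6]
tcp_rot: [2.821, 1.566, -0.058]
contact_force: [-0.0, 0.1, 0.9]
grip_width: 0.5
```

Run:
```python
from h import *
o=bot.get_obs();print(o['time'],o['tool_pos'],o['contact_force'])
tip=o['tool_pos']+[0,0,33.9]
ims=[]
for n in('scene','top'):
    c=cam(n); u,v=proj(c,[464,230,32]).astype(int); k=5.2
    g=c['color'][v-30:v+30,u-38:u+38]
    g=np.clip(cv2.resize(g,(395,312),interpolation=cv2.INTER_CUBIC)*1.5,0,255).astype(np.uint8)
    for p,col in((tip,(255,0,0)),((464,230,32),(0,255,0))):
        q=(proj(c,p)-[u-38,v-30]+.5)*k; cv2.circle(g,tuple(int(x) for x in q),4,col,1)
    ims.append(g)
save('cup.png',np.hstack(ims))
```

```text
12.5333 [464.56321407 229.58409049  49.6401338 ] [-0.04772727  0.13690034  0.85675028]
```

View pics/cup.png

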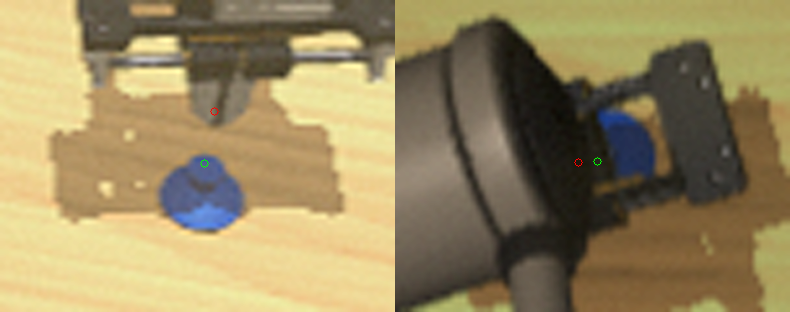

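The knob's top at about (206,165) matches the aim at (205,163). I'll lower to 2 cm above it.

step_arm([
  [[0.008,0,0,0],[0.016,0,0,0],[0.024,0,0,0],[0.029,0,0,0],[0.031,0,0,0]],
])

```text
time: 13.05
tool_pos: [463.6, 229.3, 17.0]
tcp_rot: [2.392, 1.568, -0.487]
contact_force: [-0.4, -0.7, -0.3]
grip_width: 0.4
```

step_arm([
  [[0,0,0,0],[0,0,0,0],[0,0,0,0],[0,0,0,0],[0,0,0,0]],
])

```text
time: 13.47
tool_pos: [463.8, 229.4, 17.3]
tcp_rot: [2.534, 1.568, -0.345]
contact_force: [-0.7, 0.0, 0.2]
grip_width: 0.8
```

step_arm([
  [[0,0,0,0],[0,0,0,0],[0,0,0,0],[0,0,0,0],[0,0,0,0]],
])

```text
time: 13.88
tool_pos: [463.8, 229.4, 17.3]
tcp_rot: [2.564, 1.568, -0.315]
contact_force: [-0.9, 0.7, 0.5]
grip_width: 0.7
```

step_arm([
  [[0,0,0,0],[0,0,0,0],[0,0,0,0],[0,0,0,0],[0,0,0,0]],
])

```text
time: 14.3
tool_pos: [463.8, 229.4, 17.3]
tcp_rot: [2.557, 1.568, -0.321]
contact_force: [-0.4, -0.1, 0.4]
grip_width: 0.4
```

step_arm([
  [[0,0,0,0],[0,0,0,0],[0,0,0,0],[0,0,0,0],[0,0,0,0]],
])

```text
time: 14.72
tool_pos: [463.8, 229.4, 17.3]
tcp_rot: [2.565, 1.568, -0.314]
contact_force: [0.3, 0.3, 0.5]
grip_width: 0.4
```

step_arm([
  [[0,0,0,0],[0,0,0,0],[0,0,0,0],[0,0,0,0],[0,0,0,0]],
])

```text
time: 15.13
tool_pos: [463.8, 229.4, 17.3]
tcp_rot: [2.558, 1.568, -0.321]
contact_force: [-0.8, 0.1, -0.5]
grip_width: 0.6
```

step_arm([
  [[0,0,0,0],[0,0,0,0],[0,0,0,0],[0,0,0,0],[0,0,0,0]],
])

```text
time: 15.55
tool_pos: [463.8, 229.4, 17.3]
tcp_rot: [2.56, 1.568, -0.319]
contact_force: [0.0, 0.3, -0.7]
grip_width: 0.3
```

Run:
```python
from h import *
o=bot.get_obs();print(o['time'],o['tool_pos'],o['contact_force'],o['dq'].round(3))
c=cam('scene'); save('end.png',np.clip(c['color'][90:330,180:500]*1.4,0,255).astype(np.uint8),2.4)
```

```text
15.55 [463.81024482 229.38986705  17.31525697] [ 0.01603507  0.34868541 -0.6906802 ] [ 0.     0.002  0.001  0.001 -0.001  0.002]
```

View pics/end.png

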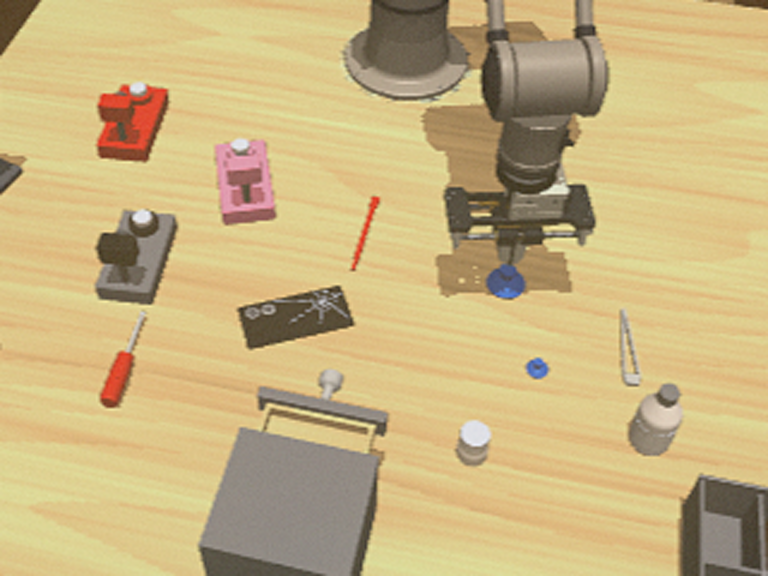

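The final view shows the fingertips just over the wide cup's knob at (507,265). The button is up again at (142,217), and the loose things and the drawer look undisturbed. Handing in.

```bash
python3 -c "
from plant import bot
print(bot.close_job())"
```

```text
the job is handed in; nothing more can be done
None
```

I pressed the recorder button, pointed at the crack, then pointed at the wide cup's knob, and handed in with the arm still pointing there. The clock read 15.6 s of the 61 s allowed.

- **Button:** I pressed the grey recorder's button until it hit its stop, where the force rose to 15 N. I then let it up; it is up in the last picture. Depth put its top at about 49 mm instead of 52 mm, which I took as depth noise.
- **Crack:** I held the fingertips about 19 mm above the spot where the cracks meet for more than 3 s.
- **Wide cup:** The arm ends about 19 mm above the knob, not moving. The contact force is within its usual noise of about 1 N.
- **Surroundings:** In the last picture the loose things, the drawer and the two decoy recorders look unmoved. I judged this by eye and did not measure it.

**Readings that disagreed:**
- **Fingertip height:** The reported tool position lies about 34 mm beyond the real fingertips. Depth images showed it in two poses and the button's stop confirmed it, so I corrected every height for it.
- **Cameras:** The two cameras differed by about 5 mm on the crack and the cup, and by about 11 mm on the button. I aimed at compromise points, nearer the top camera for the button, and checked each aim from close by.

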